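# Stow the stripped power-supply parts in the service tray

### The arm

A 7-joint arm with a two-finger parallel gripper is mounted at the origin on the work surface. World frame = base frame: x ahead of the robot, y to its left, z up, the work surface at z = 0. Lengths are in m, angles in rad, forces in N, time in s.
With the tool pointing down it reaches from about 0.425 to 0.925 m from the base axis. Payload 6.8 kg.
Tool frame: the origin (TCP) lies on the centre line of the jaws, within the pads' length; the fingertips stand 19 mm ahead of it and the grasp point (between the pads) is the TCP; z points along the fingers, y is the line along which they close (so a half turn about z gives the same grasp; the last joint's range is limited). The gripper opens to 85 mm and grips with 20 to 120 N. Pads are 22 mm wide; open, the fingers measure 114 mm over their backs; the gripper's body (76 mm by 85 mm) begins 54 mm behind the grasp point. The pads swing forward as they close: fully open they stand 13 mm farther back than shut.
Start: joints at [-1.257, 0.477, 0.022, 1.555, -0.011, 1.109, -0.083], TCP at [0.276, 0.616, 0.25] pointing down, gripper open.
Joint ranges: [-2.96, 2.96], [-0.34, 2.1], [-1.41, 1.46], [0.24, 2.44], [-1.37, 4.51], [0.17, 1.92], [-2.96, 2.96]. Speed limits (rad/s): [2.39, 2.39, 3.14, 3.14, 3.14, 3.14, 3.14].

### API

Orientations are given as a rotation vector (axis times angle).
In Python, from bench import r gives the robot as it stands. The module is installed in compiled form; this text tells all that it offers.
- The arm moves only by the tool arm_command, never from a script. Its argument "rows" is a list of rows, each an object of numbers: "fingers": the opening, from -1 (shut) to 1 (fully open); "x", "y", "z": the shift along the tool's x, y, z in m; "ax", "ay", "az": the turn, a rotation vector about the tool's x, y, z in degrees. In form: [{"fingers": .., "x": .., "y": .., "z": .., "ax": .., "ay": .., "az": ..}, ...]. A call has 1 to 10 rows; each row shifts and turns the commanded pose from where the row before left it, along the tool's axes as they then stand; what a row does not reach is not made up. A row lasts 1/12 s, in which the tool goes at most 41.7 mm and 7.16 degrees, less where a joint would pass 70% of its speed; a pose out of reach is approached as far as the arm can. A call is refused whole if a number of a shift passes 0.0417 or a number of a turn 7.16, either way. A call with a gripper value outside its range is refused whole. The fingers move at their own pace and stop on an object; "grip_force" is the grip in N (left out, the last holds). Time passes only in rows, so rows that do not move let the fingers close. It gives the time, the measured TCP pose, the force, the opening and the grip force at its end, in the units of the state.
- r.get_obs(): the state, without advancing time (a new reading comes with each control period).
- r.grab_frame(name): name is "side" or "top" or "wrist"; returns a dict with "frame" (384x512x3 uint8, red, green, blue), "depth" (384x512 float32, m along the optical axis (not along the pixel's ray), 0 where there is no reading), "K" (3x3 intrinsics, pixels), "world_from_camera" (4x4, takes a point from camera to world coordinates). Camera axes: x right, y down, z forward; pixel columns grow to the right and rows downward; lengths in m; the calibration is good to about 2 mm. The wrist camera is an equidistant fisheye: a pixel r from the principal point sees the ray r / f radians off the axis. A picture is of the moment at which its call begins.
- r.hand_in(): hands the job in; it is judged then, once.
The state is a dict: "clock": time; "joints": joint angles; "qvel": joint speeds; "tau": joint torques, N m; "tcp_pos": TCP position; "orientation": TCP orientation; "contact_force": force on the tool from outside, world axes, zero at the start; "moment": the same for the moment, N m; "grip_width": finger opening in m; "gripper_force": force on a finger pad.
Only numpy, scipy, OpenCV 4.12 (cv2) and the standard library are available. Lean on these libraries where they do the work, as an engineer would, in place of code of your own. Each camera call takes 0.05 s, during which the arm holds its last target. There are 200 camera calls.

### The job

The power supply of the opened instrument has been stripped for service: stow its four parts in the service tray, each standing upright and fully down in the pocket made for it: the transformer in the large, nearly square pocket, the long finned heat sink in the long narrow pocket, the big capacitor in the round pocket and the relay in the small rectangular pocket. Set each part down gently, do not drop it. Leave the short heat sink and the small capacitor, which belong to another job, standing where they are.

Things in the scene. Friction and masses are not known exactly. Their poses are not given: they have to be found in the camera images.
- transformer: Mains transformer standing upright, 57 (x) x 46 (y) x 53 mm tall, about 0.3 to 0.55 kg: dark steel lamination stack 57 x 28 mm on a black base plate, with a copper winding, 36 mm wide in x, that bulges out at both sides to the full 46 mm between 15 and 43 mm above the underside. Grip it across y on the winding. Origin: centre of its underside; z is up.
- heatsink: Long finned aluminium heat sink standing on the bench: 63 mm long (x) x 25 mm (y) x 40 mm tall, ten upright fins that reach out to both sides. About 0.1 kg; grip it across y. Origin: centre of its underside; z is up.
- capacitor: Big electrolytic capacitor, an upright black can with bare aluminium top: diameter 35 mm, 50 mm tall, about 70 g. Origin: centre of its underside; z is up.
- relay: Plug-in relay standing on its pins, a clear-cased block with copper coil inside and a black base: 28 (x) x 21.5 (y) x 42 mm tall, about 40 g; grip it across y. Origin: centre of its underside (pin ends); z is up.
- insert_transformer: Fixed grey plastic tray insert, 100 x 100 x 18 mm, with one large, nearly square pocket 78 (x) x 68 (y) mm, 14 mm deep, open at the top and centred. Origin: centre of the insert's underside, 4 mm above the bench; pocket floor 4 mm and insert's top 18 mm above the origin; z is up. 
- insert_heatsink: Fixed grey plastic tray insert, 100 x 100 x 18 mm, with one long, narrow pocket 84 (x) x 46 (y) mm, 14 mm deep, open at the top and centred. Origin: centre of the insert's underside, 4 mm above the bench; pocket floor 4 mm and insert's top 18 mm above the origin; z is up. 
- insert_capacitor: Fixed grey plastic tray insert, 100 x 100 x 18 mm, with one round pocket of 55 mm diameter, 14 mm deep, open at the top and centred. Origin: centre of the insert's underside, 4 mm above the bench; pocket floor 4 mm and insert's top 18 mm above the origin; z is up. The four inserts stand two by two, 101 mm apart, all with the same yaw; which is in which corner varies.
- insert_relay: Fixed grey plastic tray insert, 100 x 100 x 18 mm, with one small rectangular pocket 50 (x) x 43 (y) mm, 14 mm deep, open at the top and centred. Origin: centre of the insert's underside, 4 mm above the bench; pocket floor 4 mm and insert's top 18 mm above the origin; z is up. All inserts lie in a fixed aluminium tray, 214 x 214 mm, with a rim 24 mm high.
- short_heatsink: Look-alike that stays: a short heat sink of the same make, 34 mm long (x) x 25 mm (y) x 40 mm tall, six fins, about 60 g. Origin: centre of its underside; z is up.
- small_capacitor: Look-alike that stays: a small upright black capacitor with aluminium top, diameter 22 mm, 38 mm tall, about 30 g. Origin: centre of its underside; z is up. (Bench clutter up to 125 mm high, a 190 mm spray bottle and a lamp stand ahead and to the sides, all more than 0.7 m from the base axis.)

How it is judged:
At the end, for the whole second after the job is handed in: The four parts each stand on the floor of their own pocket (within 3 mm in height, within 16 mm of the pocket's centre), upright to 0.1 rad, released and at rest; the short heat sink and small capacitor stand upright within 20 mm of where they were (horizontal distance between transformer and insert_transformer below 0.016 m and z of transformer in the frame of insert_transformer below 0.007 m and angle between each of transformer, heatsink, capacitor, relay, short_heatsink, small_capacitor's own z axis and vertical below 0.1 rad and linear speed of each of transformer, heatsink, capacitor, relay, short_heatsink, small_capacitor below 0.02 m/s and horizontal distance between heatsink and insert_heatsink below 0.016 m and z of heatsink in the frame of insert_heatsink below 0.007 m and horizontal distance between capacitor and insert_capacitor below 0.016 m and z of capacitor in the frame of insert_capacitor below 0.007 m and horizontal distance between relay and insert_relay below 0.016 m and z of relay in the frame of insert_relay below 0.007 m and distance of each of short_heatsink, small_capacitor from where it was at the start of the episode below 0.02 m); the robot touches nothing.
It fails at once if the short heat sink or the small capacitor is moved more than 20 mm or knocked over (distance of any of short_heatsink, small_capacitor from where it was at the start of the episode above 0.02 m or angle between any of short_heatsink, small_capacitor's own z axis and vertical above 0.3 rad).
It fails at once if one of the four parts is dropped or thrown (faster than 0.7 m/s with no finger on it, a fall of about 25 mm) ((linear speed of transformer above 0.7 m/s and contact force between transformer and the fingers below 0.05 N) or (linear speed of heatsink above 0.7 m/s and contact force between heatsink and the fingers below 0.05 N) or (linear speed of capacitor above 0.7 m/s and contact force between capacitor and the fingers below 0.05 N) or (linear speed of relay above 0.7 m/s and contact force between relay and the fingers below 0.05 N)).
It also fails if it takes over 112 s, if anything falls off the work surface, if the arm or the gripper's body presses on something with over 40 N, if the wrist force passes 120 N, or if a joint passes its speed limit or range.

## Working session

There is one attempt and no reset: what is moved stays moved. The work goes in short steps, Python scripts to look and compute and a tool call to move; the robot and the scene stay as the last step left them, time stands still between calls to the robot, and variables do not carry over. Pictures are saved under pics/ and viewed, at most 14 in all, crops included, and the job is handed in when it is done.

Besides the shell and the picture viewer there is one more tool, called after ">>>" by a JSON object that holds its "fn" and its "kwargs", one argument or row to a line. arm_command: Moves the arm, as the interface text tells. Its arguments: {"type":"object","properties":{"rows":{"type":"array"},"grip_force":{"type":"number"}},"required":["rows"]}

```bash
mkdir -p pics
python3 - <<'E'
from bench import r
import cv2,numpy as np
o=r.get_obs();print({k:np.round(v,3) for k,v in o.items()})
for n in("side","top"):
    f=r.grab_frame(n);cv2.imwrite(f"pics/{n}.png",cv2.cvtColor(f["frame"],cv2.COLOR_RGB2BGR));np.savez(f"{n}.npz",**f);print(n,f["K"],f["world_from_camera"].round(3))
E
```

```text
{'clock': np.float64(0.0), 'joints': array([-1.257,  0.478,  0.022,  1.556, -0.011,  1.109, -0.083]), 'qvel': array([-0.   , -0.   ,  0.   ,  0.   , -0.001,  0.001, -0.   ]), 'tau': array([-1.0000e-03, -5.9647e+01,  1.6080e+00, -2.8119e+01,  1.2000e-02,
        1.0000e-02,  0.0000e+00]), 'tcp_pos': array([0.276, 0.615, 0.249]), 'orientation': array([-6.580e-01, -3.072e+00,  3.000e-03]), 'contact_force': array([ 0.226, -0.196,  0.12 ]), 'moment': array([-0.049, -0.018, -0.055]), 'gripper_force': np.float64(0.0), 'grip_width': np.float64(0.085)}
side [[379.52169606   0.         257.99618086]
 [  0.         379.52169606 187.22735847]
 [  0.           0.           1.        ]] [[ 0.91  -0.3    0.287  0.203]
 [-0.415 -0.626  0.66  -0.771]
 [-0.019 -0.72  -0.694  0.871]
 [ 0.     0.     0.     1.   ]]
top [[451.32952386   0.         256.2479704 ]
 [  0.         451.32952386 192.65775954]
 [  0.           0.           1.        ]] [[-0.065 -0.977  0.202  0.298]
 [-0.998  0.065 -0.01   0.009]
 [-0.003 -0.202 -0.979  1.155]
 [ 0.     0.     0.     1.   ]]
```

View pics/top.png

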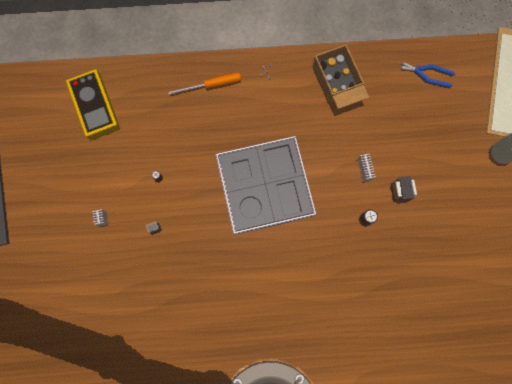

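View pics/side.png

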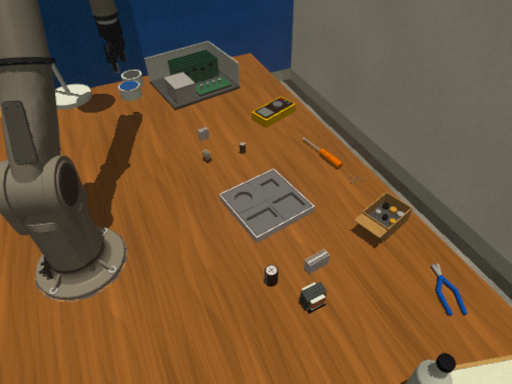

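Top view: the tray is centred at (266,185). Its inserts are relay (242,169), transformer (282,160), capacitor (250,208) and heat sink (291,197). The parts are heat sink (367,167), transformer (405,189), capacitor (370,217) and relay (153,228). The two that stay are the small capacitor (157,176) and the short heat sink (99,217).

```bash
cat > h.py <<'E'
import numpy as np,cv2
def cloud(f):
    d=f["depth"];K=f["K"];v,u=np.mgrid[:384,:512]
    p=np.stack([(u-K[0,2])/K[0,0]*d,(v-K[1,2])/K[1,1]*d,d,np.ones_like(d)],-1)@f["world_from_camera"].T
    p[d==0]=np.nan
    return p[...,:3]
def rect(P):
    (c,s,a)=cv2.minAreaRect((P[:,:2]*1000).astype(np.float32))
    if s[0]<s[1]: s=s[::-1];a+=90
    return np.round(c,1),np.round(s,1),round((a+90)%180-90,1)  # yaw of long side
E
python3 - <<'E'
from h import *
T=cloud(np.load("top.npz"));S=cloud(np.load("side.npz"))
for n,u,v,us,vs in [("heatsink",367,167,316,261),("transf",405,189,313,296),("cap",370,217,271,275),("relay",153,228,206,155),("smallcap",157,176,242,147),("shorths",99,217,203,133)]:
    for nm,C,a,b,w in(("top",T,u,v,20),("side",S,us,vs,22)):
        P=C[b-w:b+w,a-w:a+w].reshape(-1,3);P=P[np.isfinite(P[:,2])]
        c=np.nanmedian(C[b-2:b+3,a-2:a+3].reshape(-1,3),0)
        P=P[(np.linalg.norm(P[:,:2]-c[:2],axis=1)<.055)]
        zt=np.percentile(P[:,2],99.5); Q=P[P[:,2]>.012]; Qt=P[P[:,2]>zt-.012]
        print(n,nm,"ztop",zt.round(3),"all",*rect(Q),"top",*rect(Qt),len(Qt))
# tray
P=T[120:250,200:330].reshape(-1,3);print("tray rim",*rect(P[P[:,2]>.01]))
cs=[("relay",242,169),("transf",282,160),("cap",250,208),("hs",291,197)]
for n,u,v in cs:
    P=T[v-26:v+27,u-26:u+27];c=P[26,26];m=(P[...,2]<.0145)
    k,l=cv2.connectedComponents(m.astype(np.uint8));m=l==l[26,26]
    print(n,c.round(3),m.sum(),*rect(P[m]),"mean",P[m].mean(0).round(4))
    
P=T[300:340,120:140];print(T[250:300,250:280,2].mean())
E
```

```text
heatsink top ztop 0.045 all [ 578.2 -290.6] [63.6 26.3] 8.0 top [ 578.3 -290.5] [63.3 25.9] 9.0 167
heatsink side ztop 0.042 all [ 574.6 -288.8] [63.2 27.1] 7.8 top [ 574.6 -288.8] [63.2 27.1] 7.8 211
transf top ztop 0.058 all [ 514.5 -378.7] [58.  48.2] 2.9 top [ 514.3 -378.6] [58.2 45.7] 4.5 315
transf side ztop 0.056 all [ 510.6 -377.2] [58.6 47.7] 3.7 top [ 510.3 -377.7] [58.5 46.6] 2.2 354
cap top ztop 0.055 all [ 448.4 -279.6] [34.8 33.2] -22.1 top [ 448.8 -280.2] [33.9 32.5] -23.6 161
cap side ztop 0.053 all [ 442.9 -279.6] [34.5 33.9] -72.7 top [ 444.8 -279.6] [34.1 33.1] 64.7 148
relay top ztop 0.046 all [459.1 261.2] [28.2 21.5] -73.4 top [459.2 261.3] [27.8 21.5] -73.9 106
relay side ztop 0.044 all [453.  262.4] [32.7 24.7] -73.9 top [451.4 262.8] [33.2 23.3] -83.5 51
smallcap top ztop 0.043 all [591.8 249.8] [20.6 20. ] 77.5 top [591.8 249.8] [20.6 19.8] 77.0 62
smallcap side ztop 0.041 all [585.8 247.3] [19.4 19.2] 8.5 top [585.8 247.3] [19.4 19.2] 8.5 27
shorths top ztop 0.044 all [493.  395.5] [35.3 26.1] 8.1 top [493.1 395.8] [34.8 26.3] 9.3 113
shorths side ztop 0.042 all [485.9 396.1] [36.8 30.2] 8.8 top [486.9 396.5] [34.9 29.6] 10.7 52
tray rim [554.2 -27. ] [215.8 214.1] 9.5
relay [0.599 0.03  0.009] 294 [597.4  31.3] [48.4 43.2] 10.1 mean [0.5979 0.0313 0.0095]
transf [ 0.617 -0.076  0.008] 712 [614.3 -69.1] [76.6 67.1] 9.4 mean [ 0.6145 -0.069   0.0091]
cap [0.494 0.016 0.011] 346 [497.5  14.6] [53.  51.9] -61.8 mean [0.4975 0.0147 0.0092]
hs [ 0.517 -0.092  0.006] 555 [514.1 -85.7] [83.2 45.4] 9.4 mean [ 0.5142 -0.0857  0.0091]
nan
```

Run:
```python
import cv2,numpy as np
i=cv2.imread("pics/top.png")
a=cv2.resize(i[135:245,205:435],(0,0),fx=3.4,fy=3.4,interpolation=cv2.INTER_CUBIC)
cv2.imwrite("pics/c1.png",a)
```

```text
(no output)
```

View pics/c1.png

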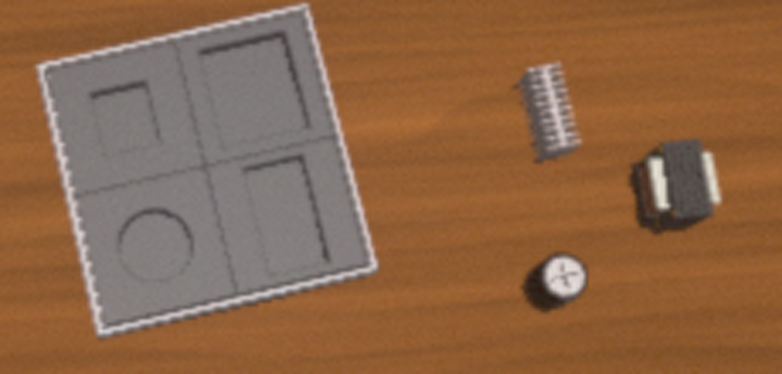

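```bash
cat > plan.py <<'E'
import sys,numpy as np
from bench import r
from scipy.spatial.transform import Rotation as Ro
def st():
    o=r.get_obs();R=Ro.from_rotvec(o["orientation"]).as_matrix();return o,R
def plan(x,y,z,yd):
    o,R=st();cur=np.degrees(np.arctan2(R[1,1],R[0,1]))
    t=-((yd-cur+90)%180-90)
    d=np.array([x,y,z])-o["tcp_pos"]
    R2=R@Ro.from_rotvec([0,0,np.radians(t)]).as_matrix()
    print("tcp",o["tcp_pos"].round(4),"ydir",cur.round(1),"az",round(t,2),"shift after turn mm",(R2.T@d*1000).round(1),"tilt",np.degrees(np.arccos(-R[2,2])).round(2),"t",round(float(o["clock"]),1),"j7",o["joints"][6].round(2),"F",o["contact_force"].round(1))
if __name__=="__main__": plan(*map(float,sys.argv[1:5]))
E
python3 plan.py .457 .262 .13 16
```

```text
tcp [0.2761 0.6154 0.2494] ydir 65.8 az 49.84 shift after turn mm [-389.4   76.6  119.8] tilt 0.09 t 0.1 j7 -0.08 F [-0.   0.2  0. ]
```

>>> {"fn": "arm_command", "kwargs": {
  "rows": [
    {"fingers": 1,"az": 7.12},
    {"fingers": 1,"az": 7.12},
    {"fingers": 1,"az": 7.12},
    {"fingers": 1,"az": 7.12},
    {"fingers": 1,"az": 7.12},
    {"fingers": 1,"az": 7.12},
    {"fingers": 1,"az": 7.12}
  ],
  "grip_force": 40
}}

```text
validation failed for argument at $.ro...
```

>>> {"fn": "arm_command", "kwargs": {
  "rows": [
    {"fingers": 1,"x": -0.039,"y": 0.0077,"z": 0.012},
    {"fingers": 1,"x": -0.039,"y": 0.0077,"z": 0.012},
    {"fingers": 1,"x": -0.039,"y": 0.0077,"z": 0.012},
    {"fingers": 1,"x": -0.039,"y": 0.0077,"z": 0.012},
    {"fingers": 1,"x": -0.039,"y": 0.0077,"z": 0.012},
    {"fingers": 1,"x": -0.039,"y": 0.0077,"z": 0.012},
    {"fingers": 1,"x": -0.039,"y": 0.0077,"z": 0.012},
    {"fingers": 1,"x": -0.039,"y": 0.0077,"z": 0.012},
    {"fingers": 1,"x": -0.039,"y": 0.0077,"z": 0.012},
    {"fingers": 1,"x": -0.039,"y": 0.0077,"z": 0.012}
  ]
}}

```text
validation failed for argument at $.ro...
```

>>> {"fn": "arm_command", "kwargs": {
  "rows": [
    {"fingers": 1},
    {"fingers": 1},
    {"fingers": 1}
  ]
}}

```text
validation failed for argument at $.ro...
```

```bash
cat > wr.py <<'E'
# wrist look: cloud of points above zmin near (x,y), in world
import sys
from plan import *
from h import *
def wrist(name):
    f=r.grab_frame("wrist");cv2.imwrite(f"pics/{name}.png",cv2.cvtColor(f["frame"],cv2.COLOR_RGB2BGR))
    K=f["K"];d=f["depth"];v,u=np.mgrid[:384,:512]
    a=(u-K[0,2])/K[0,0];b=(v-K[1,2])/K[1,1];th=np.hypot(a,b);k=np.where(th>1e-6,np.tan(np.minimum(th,1.5))/np.maximum(th,1e-6),1)
    p=np.stack([a*k*d,b*k*d,d,np.ones_like(d)],-1)@f["world_from_camera"].T
    p[(d==0)|(th>1.4)]=np.nan
    return p[...,:3],f
if __name__=="__main__":
    n=sys.argv[1];x,y,z0=map(float,sys.argv[2:5])
    p,f=wrist(n);q=p.reshape(-1,3);q=q[(np.hypot(q[:,0]-x,q[:,1]-y)<.05)]
    print("bench z",np.nanmedian(q[q[:,2]<.008,2]) if (q[:,2]<.008).any() else None,"top",np.percentile(q[:,2],99).round(4))
    s=q[(q[:,2]>z0)&(q[:,2]<.07)];print(len(s),*rect(s))
    print(f["K"][0],f["world_from_camera"].round(3))
E
python3 plan.py .457 .262 .13 16; python3 wr.py w1 .457 .262 .034
```

```text
tcp [0.2761 0.6154 0.2494] ydir 65.8 az 49.84 shift after turn mm [-389.4   76.6  119.8] tilt 0.09 t 0.1 j7 -0.08 F [-0.   0.2  0. ]
bench z 6.163963035640818e-05 top 0.0429
22 [466.2 262.4] [20.  8.] 85.7
[297.31863964   0.         255.01859236] [[ 0.41   0.862  0.299  0.199]
 [ 0.912 -0.387 -0.136  0.649]
 [-0.002  0.328 -0.945  0.373]
 [ 0.     0.     0.     1.   ]]
```

View pics/w1.png

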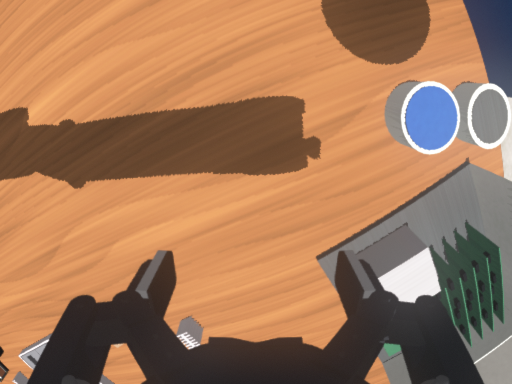

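The picture shows the arm still at its start: fingers at (150,300) and (360,300), and the tray edge barely visible at the lower left. The calls were refused, so I'll send one row with every key filled in.

>>> {"fn": "arm_command", "kwargs": {
  "rows": [
    {"fingers": 1,"x": 0,"y": 0,"z": 0,"ax": 0,"ay": 0,"az": 7.12}
  ],
  "grip_force": 40
}}

```text
clock: 0.23
tcp_pos: [0.2764, 0.6155, 0.2498]
orientation: [-0.847, -3.025, 0.002]
contact_force: [0.3, 0.7, -0.3]
grip_width: 0.0853
gripper_force: 0.0
```

>>> {"fn": "arm_command", "kwargs": {
  "rows": [
    {"fingers": 1,"x": 0,"y": 0,"z": 0,"ax": 0,"ay": 0,"az": 7.12},
    {"fingers": 1,"x": 0,"y": 0,"z": 0,"ax": 0,"ay": 0,"az": 7.12},
    {"fingers": 1,"x": 0,"y": 0,"z": 0,"ax": 0,"ay": 0,"az": 7.12},
    {"fingers": 1,"x": 0,"y": 0,"z": 0,"ax": 0,"ay": 0,"az": 7.12},
    {"fingers": 1,"x": 0,"y": 0,"z": 0,"ax": 0,"ay": 0,"az": 7.12},
    {"fingers": 1,"x": 0,"y": 0,"z": 0,"ax": 0,"ay": 0,"az": 7.12}
  ]
}}

```text
clock: 0.73
tcp_pos: [0.2762, 0.6157, 0.2499]
orientation: [1.898, 2.503, -0.001]
contact_force: [0.3, 0.1, 0.3]
grip_width: 0.0852
gripper_force: 0.0
```

>>> {"fn": "arm_command", "kwargs": {
  "rows": [
    {"fingers": 1,"x": -0.039,"y": 0.0077,"z": 0.012,"ax": 0,"ay": 0,"az": 0},
    {"fingers": 1,"x": -0.039,"y": 0.0077,"z": 0.012,"ax": 0,"ay": 0,"az": 0},
    {"fingers": 1,"x": -0.039,"y": 0.0077,"z": 0.012,"ax": 0,"ay": 0,"az": 0},
    {"fingers": 1,"x": -0.039,"y": 0.0077,"z": 0.012,"ax": 0,"ay": 0,"az": 0},
    {"fingers": 1,"x": -0.039,"y": 0.0077,"z": 0.012,"ax": 0,"ay": 0,"az": 0},
    {"fingers": 1,"x": -0.039,"y": 0.0077,"z": 0.012,"ax": 0,"ay": 0,"az": 0},
    {"fingers": 1,"x": -0.039,"y": 0.0077,"z": 0.012,"ax": 0,"ay": 0,"az": 0},
    {"fingers": 1,"x": -0.039,"y": 0.0077,"z": 0.012,"ax": 0,"ay": 0,"az": 0},
    {"fingers": 1,"x": -0.039,"y": 0.0077,"z": 0.012,"ax": 0,"ay": 0,"az": 0},
    {"fingers": 1,"x": -0.039,"y": 0.0077,"z": 0.012,"ax": 0,"ay": 0,"az": 0}
  ]
}}

```text
clock: 1.57
tcp_pos: [0.4582, 0.2605, 0.1298]
orientation: [-1.89, -2.509, -0.0]
contact_force: [0.8, 0.7, 0.5]
grip_width: 0.0855
gripper_force: 0.0
```

>>> {"fn": "arm_command", "kwargs": {
  "rows": [
    {"fingers": 1,"x": 0,"y": 0,"z": 0,"ax": 0,"ay": 0,"az": 0},
    {"fingers": 1,"x": 0,"y": 0,"z": 0,"ax": 0,"ay": 0,"az": 0}
  ]
}}

```text
clock: 1.73
tcp_pos: [0.4585, 0.2589, 0.1296]
orientation: [1.898, 2.503, -0.003]
contact_force: [0.6, 0.6, 0.9]
grip_width: 0.0856
gripper_force: 0.0
```

```bash
python3 plan.py .457 .262 .13 16; python3 wr.py w2 .457 .262 .034
```

```text
tcp [0.4585 0.2589 0.1296] ydir 15.7 az -0.35 shift after turn mm [ 3.4 -0.6 -0.4] tilt 0.13 t 1.7 j7 -0.21 F [0.6 0.6 0.9]
bench z -6.74240710068219e-05 top 0.209
1016 [457.4 263.1] [28.1 21.1] -73.3
[297.31863964   0.         255.01859236] [[ 0.963  0.255  0.087  0.436]
 [ 0.269 -0.909 -0.318  0.34 ]
 [-0.002  0.33  -0.944  0.253]
 [ 0.     0.     0.     1.   ]]
```

View pics/w2.png

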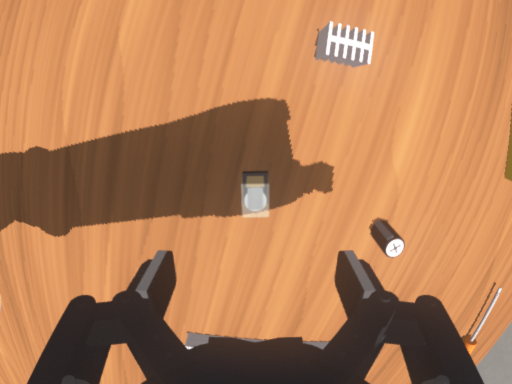

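The relay is at (256,195), centred between the fingers. The short heat sink (350,45) and small capacitor (388,238) are well clear. The wrist measurement matches the relay's given size.

```bash
python3 plan.py .4574 .2631 .036 16.5
```

```text
tcp [0.458  0.2615 0.1301] ydir 15.9 az -0.63 shift after turn mm [ 1.7 -0.  94.1] tilt 0.04 t 1.8 j7 -0.21 F [0.1 0.5 0.4]
```

>>> {"fn": "arm_command", "kwargs": {
  "rows": [
    {"fingers": 1,"x": 0.002,"y": 0,"z": 0.025,"ax": 0,"ay": 0,"az": -0.6},
    {"fingers": 1,"x": 0,"y": 0,"z": 0.025,"ax": 0,"ay": 0,"az": 0},
    {"fingers": 1,"x": 0,"y": 0,"z": 0.02,"ax": 0,"ay": 0,"az": 0},
    {"fingers": 1,"x": 0,"y": 0,"z": 0.014,"ax": 0,"ay": 0,"az": 0},
    {"fingers": 1,"x": 0,"y": 0,"z": 0.01,"ax": 0,"ay": 0,"az": 0},
    {"fingers": 1,"x": 0,"y": 0,"z": 0,"ax": 0,"ay": 0,"az": 0}
  ]
}}

```text
clock: 2.28
tcp_pos: [0.4557, 0.2653, 0.0348]
orientation: [-1.873, -2.52, 0.004]
contact_force: [0.3, -0.8, -0.8]
grip_width: 0.0852
gripper_force: 0.0
```

>>> {"fn": "arm_command", "kwargs": {
  "rows": [
    {"fingers": -1,"x": 0,"y": 0,"z": 0,"ax": 0,"ay": 0,"az": 0},
    {"fingers": -1,"x": 0,"y": 0,"z": 0,"ax": 0,"ay": 0,"az": 0},
    {"fingers": -1,"x": 0,"y": 0,"z": 0,"ax": 0,"ay": 0,"az": 0},
    {"fingers": -1,"x": 0,"y": 0,"z": 0,"ax": 0,"ay": 0,"az": 0},
    {"fingers": -1,"x": 0,"y": 0,"z": 0,"ax": 0,"ay": 0,"az": 0},
    {"fingers": -1,"x": 0,"y": 0,"z": 0,"ax": 0,"ay": 0,"az": 0},
    {"fingers": -1,"x": 0,"y": 0,"z": 0,"ax": 0,"ay": 0,"az": 0},
    {"fingers": -1,"x": 0,"y": 0,"z": 0,"ax": 0,"ay": 0,"az": 0},
    {"fingers": -1,"x": 0,"y": 0,"z": 0,"ax": 0,"ay": 0,"az": 0},
    {"fingers": -1,"x": 0,"y": 0,"z": 0,"ax": 0,"ay": 0,"az": 0}
  ],
  "grip_force": 35
}}

```text
clock: 3.12
tcp_pos: [0.4577, 0.2644, 0.037]
orientation: [1.878, 2.519, 0.002]
contact_force: [-0.9, -1.1, 5.8]
grip_width: 0.0207
gripper_force: 35.1
```

>>> {"fn": "arm_command", "kwargs": {
  "rows": [
    {"fingers": -1,"x": 0,"y": 0,"z": 0,"ax": 0,"ay": 0,"az": 0},
    {"fingers": -1,"x": 0,"y": 0,"z": 0,"ax": 0,"ay": 0,"az": 0},
    {"fingers": -1,"x": 0,"y": 0,"z": 0,"ax": 0,"ay": 0,"az": 0},
    {"fingers": -1,"x": 0,"y": 0,"z": 0,"ax": 0,"ay": 0,"az": 0}
  ]
}}

```text
clock: 3.45
tcp_pos: [0.4577, 0.2644, 0.037]
orientation: [1.878, 2.518, 0.002]
contact_force: [-0.2, -0.8, 6.1]
grip_width: 0.0209
gripper_force: 35.1
```

```bash
python3 plan.py .597 .0315 .13 9.5
```

```text
tcp [0.4577 0.2644 0.037 ] ydir 16.6 az 7.08 shift after turn mm [-252.6   99.   -93.1] tilt 0.07 t 3.5 j7 -0.15 F [-0.2 -0.8  6.1]
```

>>> {"fn": "arm_command", "kwargs": {
  "rows": [
    {"fingers": -1,"x": 0,"y": 0,"z": -0.01,"ax": 0,"ay": 0,"az": 0},
    {"fingers": -1,"x": 0,"y": 0,"z": -0.02,"ax": 0,"ay": 0,"az": 0},
    {"fingers": -1,"x": 0,"y": 0,"z": -0.03,"ax": 0,"ay": 0,"az": 0},
    {"fingers": -1,"x": 0,"y": 0,"z": -0.033,"ax": 0,"ay": 0,"az": 7.1}
  ]
}}

```text
clock: 3.78
tcp_pos: [0.4564, 0.2631, 0.1299]
orientation: [-2.03, -2.397, 0.004]
contact_force: [1.4, 1.0, -0.2]
grip_width: 0.0211
gripper_force: 34.3
```

>>> {"fn": "arm_command", "kwargs": {
  "rows": [
    {"fingers": -1,"x": -0.0253,"y": 0.0099,"z": 0,"ax": 0,"ay": 0,"az": 0},
    {"fingers": -1,"x": -0.0253,"y": 0.0099,"z": 0,"ax": 0,"ay": 0,"az": 0},
    {"fingers": -1,"x": -0.0253,"y": 0.0099,"z": 0,"ax": 0,"ay": 0,"az": 0},
    {"fingers": -1,"x": -0.0253,"y": 0.0099,"z": 0,"ax": 0,"ay": 0,"az": 0},
    {"fingers": -1,"x": -0.0253,"y": 0.0099,"z": 0,"ax": 0,"ay": 0,"az": 0},
    {"fingers": -1,"x": -0.0253,"y": 0.0099,"z": 0,"ax": 0,"ay": 0,"az": 0},
    {"fingers": -1,"x": -0.0253,"y": 0.0099,"z": 0,"ax": 0,"ay": 0,"az": 0},
    {"fingers": -1,"x": -0.0253,"y": 0.0099,"z": 0,"ax": 0,"ay": 0,"az": 0},
    {"fingers": -1,"x": -0.0253,"y": 0.0099,"z": 0,"ax": 0,"ay": 0,"az": 0},
    {"fingers": -1,"x": -0.0253,"y": 0.0099,"z": 0,"ax": 0,"ay": 0,"az": 0}
  ]
}}

```text
clock: 4.62
tcp_pos: [0.5969, 0.0296, 0.1298]
orientation: [-2.03, -2.397, 0.0]
contact_force: [0.9, 0.1, -0.6]
grip_width: 0.0209
gripper_force: 34.3
```

>>> {"fn": "arm_command", "kwargs": {
  "rows": [
    {"fingers": -1,"x": 0,"y": 0,"z": 0,"ax": 0,"ay": 0,"az": 0},
    {"fingers": -1,"x": 0,"y": 0,"z": 0,"ax": 0,"ay": 0,"az": 0},
    {"fingers": -1,"x": 0,"y": 0,"z": 0,"ax": 0,"ay": 0,"az": 0}
  ]
}}

```text
clock: 4.87
tcp_pos: [0.5961, 0.0315, 0.1294]
orientation: [-2.029, -2.397, -0.0]
contact_force: [0.4, 0.5, -0.4]
grip_width: 0.0205
gripper_force: 34.3
```

```bash
python3 plan.py .597 .0315 .046 9.5
cat > tray.py <<'E'
import sys
from wr import *
p,f=wrist(sys.argv[1])
for n,x,y in [("relay",.597,.031),("transf",.614,-.069),("cap",.497,.0147),("hs",.514,-.0857)]:
    d=p-[x,y,0];c,s=np.cos(np.radians(9.5)),np.sin(np.radians(9.5))
    a=d[...,0]*c+d[...,1]*s;b=-d[...,0]*s+d[...,1]*c
    m=(abs(a)<.047)&(abs(b)<.047)&(p[...,2]<.0145)&(p[...,2]>.004)
    if m.sum()>30: print(n,m.sum(),np.median(p[m][:,2]).round(4),*rect(p[m]))
E
python3 tray.py w3
```

```text
tcp [0.5961 0.0315 0.1294] ydir 9.5 az -0.0 shift after turn mm [-0.2  0.9 83.4] tilt 0.05 t 4.9 j7 0.21 F [ 0.4  0.5 -0.4]
relay 2659 0.008 [593.9  30.2] [49.7 40.4] 9.7
transf 600 0.0083 [616. -94.] [55.2 17. ] 9.2
cap 2308 0.008 [491.5  13.1] [52.1 50.5] -85.5
hs 1324 0.0081 [509.  -89.6] [81.6 40.9] 7.2
```

View pics/w3.png

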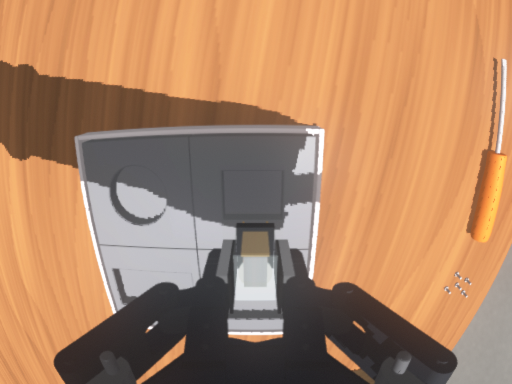

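The relay hangs upright between the fingers at (255,265). Its pocket lies around (253,195) in this view and the round pocket is at (138,195). The wrist view puts the tray about 4 mm lower in x than the top camera does, so I'm using a tray centre of (0.551,-0.028).

>>> {"fn": "arm_command", "kwargs": {
  "rows": [
    {"fingers": -1,"x": -0.0007,"y": -0.0033,"z": 0,"ax": 0,"ay": 0,"az": 0},
    {"fingers": -1,"x": 0,"y": 0,"z": 0.02,"ax": 0,"ay": 0,"az": 0},
    {"fingers": -1,"x": 0,"y": 0,"z": 0.02,"ax": 0,"ay": 0,"az": 0},
    {"fingers": -1,"x": 0,"y": 0,"z": 0.02,"ax": 0,"ay": 0,"az": 0},
    {"fingers": -1,"x": 0,"y": 0,"z": 0.01,"ax": 0,"ay": 0,"az": 0},
    {"fingers": -1,"x": 0,"y": 0,"z": 0.007,"ax": 0,"ay": 0,"az": 0},
    {"fingers": -1,"x": 0,"y": 0,"z": 0.003,"ax": 0,"ay": 0,"az": 0},
    {"fingers": -1,"x": 0,"y": 0,"z": 0.002,"ax": 0,"ay": 0,"az": 0},
    {"fingers": -1,"x": 0,"y": 0,"z": 0,"ax": 0,"ay": 0,"az": 0},
    {"fingers": -1,"x": 0,"y": 0,"z": 0,"ax": 0,"ay": 0,"az": 0}
  ]
}}

```text
clock: 5.75
tcp_pos: [0.5941, 0.0297, 0.0481]
orientation: [2.03, 2.397, 0.002]
contact_force: [-0.1, 0.7, 0.0]
grip_width: 0.0209
gripper_force: 34.4
```

>>> {"fn": "arm_command", "kwargs": {
  "rows": [
    {"fingers": -1,"x": 0,"y": 0,"z": 0.001,"ax": 0,"ay": 0,"az": 0},
    {"fingers": -1,"x": 0,"y": 0,"z": 0.001,"ax": 0,"ay": 0,"az": 0},
    {"fingers": -1,"x": 0,"y": 0,"z": 0,"ax": 0,"ay": 0,"az": 0},
    {"fingers": -1,"x": 0,"y": 0,"z": 0,"ax": 0,"ay": 0,"az": 0}
  ]
}}

```text
clock: 6.08
tcp_pos: [0.5936, 0.0297, 0.0455]
orientation: [2.03, 2.398, 0.0]
contact_force: [-0.2, -0.1, -0.7]
grip_width: 0.021
gripper_force: 34.4
```

>>> {"fn": "arm_command", "kwargs": {
  "rows": [
    {"fingers": -1,"x": 0,"y": 0,"z": 0.001,"ax": 0,"ay": 0,"az": 0},
    {"fingers": -1,"x": 0,"y": 0,"z": 0,"ax": 0,"ay": 0,"az": 0},
    {"fingers": -1,"x": 0,"y": 0,"z": 0,"ax": 0,"ay": 0,"az": 0}
  ]
}}

```text
clock: 6.33
tcp_pos: [0.5937, 0.0297, 0.045]
orientation: [-2.03, -2.397, -0.001]
contact_force: [-1.4, 0.0, 5.8]
grip_width: 0.0208
gripper_force: 35.2
```

>>> {"fn": "arm_command", "kwargs": {
  "rows": [
    {"fingers": -0.3,"x": 0,"y": 0,"z": 0,"ax": 0,"ay": 0,"az": 0},
    {"fingers": -0.3,"x": 0,"y": 0,"z": 0,"ax": 0,"ay": 0,"az": 0},
    {"fingers": -0.3,"x": 0,"y": 0,"z": 0,"ax": 0,"ay": 0,"az": 0},
    {"fingers": 0.5,"x": 0,"y": 0,"z": -0.005,"ax": 0,"ay": 0,"az": 0},
    {"fingers": 0.5,"x": 0,"y": 0,"z": -0.005,"ax": 0,"ay": 0,"az": 0},
    {"fingers": 1,"x": 0,"y": 0,"z": -0.02,"ax": 0,"ay": 0,"az": 0},
    {"fingers": 1,"x": 0,"y": 0,"z": -0.04,"ax": 0,"ay": 0,"az": 0},
    {"fingers": 1,"x": 0,"y": 0,"z": -0.04,"ax": 0,"ay": 0,"az": 7},
    {"fingers": 1,"x": 0,"y": 0,"z": 0,"ax": 0,"ay": 0,"az": 7},
    {"fingers": 1,"x": 0,"y": 0,"z": 0,"ax": 0,"ay": 0,"az": 7}
  ]
}}

```text
clock: 7.17
tcp_pos: [0.5956, 0.0297, 0.158]
orientation: [2.437, 1.978, 0.009]
contact_force: [0.1, -1.0, -0.5]
grip_width: 0.0852
gripper_force: 0.0
```

>>> {"fn": "arm_command", "kwargs": {
  "rows": [
    {"fingers": 1,"x": 0,"y": 0,"z": 0,"ax": 0,"ay": 0,"az": 7},
    {"fingers": 1,"x": 0,"y": 0,"z": 0,"ax": 0,"ay": 0,"az": 7},
    {"fingers": 1,"x": 0,"y": 0,"z": 0,"ax": 0,"ay": 0,"az": 7},
    {"fingers": 1,"x": 0,"y": 0,"z": 0,"ax": 0,"ay": 0,"az": 7},
    {"fingers": 1,"x": 0,"y": 0,"z": 0,"ax": 0,"ay": 0,"az": 7},
    {"fingers": 1,"x": 0,"y": 0,"z": 0,"ax": 0,"ay": 0,"az": 7},
    {"fingers": 1,"x": 0,"y": 0,"z": 0,"ax": 0,"ay": 0,"az": 7},
    {"fingers": 1,"x": 0,"y": 0,"z": 0,"ax": 0,"ay": 0,"az": 7},
    {"fingers": 1,"x": 0,"y": 0,"z": 0,"ax": 0,"ay": 0,"az": 7},
    {"fingers": 1,"x": 0,"y": 0,"z": 0,"ax": 0,"ay": 0,"az": 7}
  ]
}}

```text
clock: 8.0
tcp_pos: [0.5935, 0.0298, 0.1548]
orientation: [-3.133, -0.223, -0.001]
contact_force: [0.2, -0.6, -0.5]
grip_width: 0.0855
gripper_force: 0.0
```

```bash
python3 plan.py .4455 -.279 .14 -81.5
python3 - <<'E'
from h import *
from bench import r
f=r.grab_frame("top");p=cloud(f);q=p[140:235,210:320].reshape(-1,3);q=q[(np.hypot(q[:,0]-.595,q[:,1]-.031)<.04)&(q[:,2]>.033)]
print(len(q),q[:,2].max(),*rect(q))
E
```

```text
tcp [0.5935 0.0298 0.1548] ydir -81.8 az -0.35 shift after turn mm [-192.1  283.6   14.6] tilt 0.05 t 8.0 j7 -1.14 F [ 0.2 -0.6 -0.5]
204 0.31229262535993074 [582.   18.7] [46.5 45.4] 65.9
```

>>> {"fn": "arm_command", "kwargs": {
  "rows": [
    {"fingers": 1,"x": -0.0192,"y": 0.0284,"z": 0.001,"ax": 0,"ay": 0,"az": 0},
    {"fingers": 1,"x": -0.0192,"y": 0.0284,"z": 0.001,"ax": 0,"ay": 0,"az": 0},
    {"fingers": 1,"x": -0.0192,"y": 0.0284,"z": 0.001,"ax": 0,"ay": 0,"az": 0},
    {"fingers": 1,"x": -0.0192,"y": 0.0284,"z": 0.001,"ax": 0,"ay": 0,"az": 0},
    {"fingers": 1,"x": -0.0192,"y": 0.0284,"z": 0.002,"ax": 0,"ay": 0,"az": 0},
    {"fingers": 1,"x": -0.0192,"y": 0.0284,"z": 0.002,"ax": 0,"ay": 0,"az": 0},
    {"fingers": 1,"x": -0.0192,"y": 0.0284,"z": 0.002,"ax": 0,"ay": 0,"az": 0},
    {"fingers": 1,"x": -0.0192,"y": 0.0284,"z": 0.002,"ax": 0,"ay": 0,"az": 0},
    {"fingers": 1,"x": -0.0192,"y": 0.0284,"z": 0.002,"ax": 0,"ay": 0,"az": 0},
    {"fingers": 1,"x": -0.0192,"y": 0.0284,"z": 0,"ax": 0,"ay": 0,"az": 0}
  ]
}}

```text
clock: 8.88
tcp_pos: [0.4446, -0.2807, 0.1405]
orientation: [-3.132, -0.238, -0.001]
contact_force: [0.6, 0.2, -0.7]
grip_width: 0.0852
gripper_force: 0.0
```

>>> {"fn": "arm_command", "kwargs": {
  "rows": [
    {"fingers": 1,"x": 0,"y": 0,"z": 0,"ax": 0,"ay": 0,"az": 0},
    {"fingers": 1,"x": 0,"y": 0,"z": 0,"ax": 0,"ay": 0,"az": 0},
    {"fingers": 1,"x": 0,"y": 0,"z": 0,"ax": 0,"ay": 0,"az": 0}
  ]
}}

```text
clock: 9.13
tcp_pos: [0.4459, -0.2792, 0.1405]
orientation: [-3.132, -0.235, -0.001]
contact_force: [0.8, -0.5, -0.3]
grip_width: 0.0853
gripper_force: 0.0
```

```bash
cat > look.py <<'E'
import sys
from wr import *
from wr import wrist
p,f=wrist(sys.argv[1])
def m(n,x,y,z0,z1,R=.05):
    q=p.reshape(-1,3);q=q[(np.hypot(q[:,0]-x,q[:,1]-y)<R)&(q[:,2]>z0)&(q[:,2]<z1)]
    if len(q)>20: print(n,len(q),q[:,2].max().round(4),*rect(q))
m("cap",.4455,-.279,.045,.056);m("hs",.576,-.289,.033,.046);m("tr",.512,-.377,.035,.06)
m("relay in tray",.594,.03,.044,.058,.04); m("cap in tray",.493,.0135,.05,.065,.04);m("hs in tray",.5095,-.086,.043,.055);m("tr in tray",.609,-.07,.05,.068)
E
python3 look.py w4
python3 - <<'E'
import sys;sys.argv=["",".444","-.279",".037","-81.5"]
exec(open("plan.py").read())
E
python3 - <<'E'
from h import *
from bench import r
f=r.grab_frame("top");p=cloud(f);q=p[140:235,210:320].reshape(-1,3);q=q[(np.hypot(q[:,0]-.595,q[:,1]-.031)<.03)&(q[:,2]>.035)]
print(len(q),q[:,2].max(),*rect(q))
E
```

```text
cap 1449 0.0524 [ 447.3 -279.8] [34.8 32.9] 8.7
hs 1613 0.0426 [ 577.3 -289.8] [63.6 25.7] 7.6
tr 3535 0.0558 [ 513.1 -377.9] [57.4 47.7] 3.0
tcp [ 0.4463 -0.2785  0.1404] ydir -81.3 az 0.15 shift after turn mm [ -2.4   0.2 103.4] tilt 0.05 t 9.2 j7 -0.53 F [ 0.3  0.9 -0.2]
106 0.055825038875586985 [595.   27.1] [27.7 21.3] -80.7
```

View pics/w4.png

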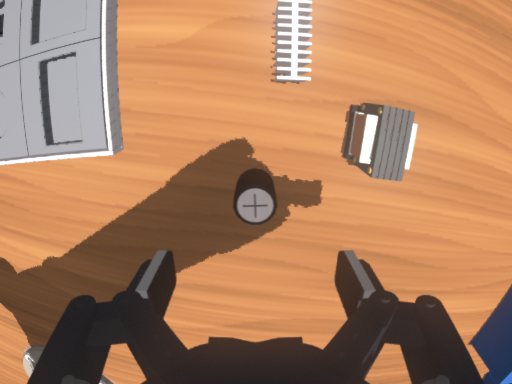

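The capacitor is centred at (256,203). The heat sink is at (292,40) and the transformer at (383,142), both clear of the fingers. The relay stands upright in its pocket according to the top-camera depth.

>>> {"fn": "arm_command", "kwargs": {
  "rows": [
    {"fingers": 1,"x": 0.001,"y": 0.001,"z": 0.03,"ax": 0,"ay": 0,"az": 0},
    {"fingers": 1,"x": 0,"y": 0,"z": 0.03,"ax": 0,"ay": 0,"az": 0},
    {"fingers": 1,"x": 0,"y": 0,"z": 0.02,"ax": 0,"ay": 0,"az": 0},
    {"fingers": 1,"x": 0,"y": 0,"z": 0.014,"ax": 0,"ay": 0,"az": 0},
    {"fingers": 1,"x": 0,"y": 0,"z": 0.01,"ax": 0,"ay": 0,"az": 0},
    {"fingers": 1,"x": 0,"y": 0,"z": 0,"ax": 0,"ay": 0,"az": 0}
  ]
}}

```text
clock: 9.73
tcp_pos: [0.4465, -0.2787, 0.0346]
orientation: [-3.131, -0.237, 0.004]
contact_force: [-0.4, 0.8, 1.4]
grip_width: 0.0851
gripper_force: 0.0
```

>>> {"fn": "arm_command", "kwargs": {
  "rows": [
    {"fingers": -1,"x": 0,"y": 0,"z": 0,"ax": 0,"ay": 0,"az": 0},
    {"fingers": -1,"x": 0,"y": 0,"z": 0,"ax": 0,"ay": 0,"az": 0},
    {"fingers": -1,"x": 0,"y": 0,"z": 0,"ax": 0,"ay": 0,"az": 0},
    {"fingers": -1,"x": 0,"y": 0,"z": 0,"ax": 0,"ay": 0,"az": 0},
    {"fingers": -1,"x": 0,"y": 0,"z": 0,"ax": 0,"ay": 0,"az": 0},
    {"fingers": -1,"x": 0,"y": 0,"z": 0,"ax": 0,"ay": 0,"az": 0},
    {"fingers": -1,"x": 0,"y": 0,"z": 0,"ax": 0,"ay": 0,"az": 0},
    {"fingers": -1,"x": 0,"y": 0,"z": 0,"ax": 0,"ay": 0,"az": 0},
    {"fingers": -1,"x": 0,"y": 0,"z": 0,"ax": 0,"ay": 0,"az": 0},
    {"fingers": -1,"x": 0,"y": 0,"z": 0,"ax": 0,"ay": 0,"az": 0}
  ]
}}

```text
clock: 10.57
tcp_pos: [0.4473, -0.2806, 0.0373]
orientation: [3.133, 0.233, 0.002]
contact_force: [-0.5, 1.3, 6.1]
grip_width: 0.0341
gripper_force: 34.4
```

>>> {"fn": "arm_command", "kwargs": {
  "rows": [
    {"fingers": -1,"x": 0,"y": 0,"z": 0,"ax": 0,"ay": 0,"az": 0},
    {"fingers": -1,"x": 0,"y": 0,"z": 0,"ax": 0,"ay": 0,"az": 0}
  ]
}}

```text
clock: 10.73
tcp_pos: [0.4473, -0.2806, 0.0373]
orientation: [3.133, 0.233, 0.003]
contact_force: [-1.1, 2.1, 6.1]
grip_width: 0.0341
gripper_force: 34.4
```

```bash
python3 plan.py .493 .0135 .13 -81.5
```

```text
tcp [ 0.4473 -0.2806  0.0373] ydir -81.5 az -0.01 shift after turn mm [  88.8 -284.1  -92.6] tilt 0.09 t 10.7 j7 -0.4 F [-1.1  2.1  6.1]
```

>>> {"fn": "arm_command", "kwargs": {
  "rows": [
    {"fingers": -1,"x": 0,"y": 0,"z": -0.01,"ax": 0,"ay": 0,"az": 0},
    {"fingers": -1,"x": 0,"y": 0,"z": -0.02,"ax": 0,"ay": 0,"az": 0},
    {"fingers": -1,"x": 0,"y": 0,"z": -0.03,"ax": 0,"ay": 0,"az": 0},
    {"fingers": -1,"x": 0,"y": 0,"z": -0.033,"ax": 0,"ay": 0,"az": 0}
  ]
}}

```text
clock: 11.07
tcp_pos: [0.4456, -0.2801, 0.1302]
orientation: [-3.132, -0.232, 0.003]
contact_force: [0.6, -0.1, 0.3]
grip_width: 0.0341
gripper_force: 35.0
```

>>> {"fn": "arm_command", "kwargs": {
  "rows": [
    {"fingers": -1,"x": 0.0089,"y": -0.0284,"z": 0,"ax": 0,"ay": 0,"az": 0},
    {"fingers": -1,"x": 0.0089,"y": -0.0284,"z": 0,"ax": 0,"ay": 0,"az": 0},
    {"fingers": -1,"x": 0.0089,"y": -0.0284,"z": 0,"ax": 0,"ay": 0,"az": 0},
    {"fingers": -1,"x": 0.0089,"y": -0.0284,"z": 0,"ax": 0,"ay": 0,"az": 0},
    {"fingers": -1,"x": 0.0089,"y": -0.0284,"z": 0,"ax": 0,"ay": 0,"az": 0},
    {"fingers": -1,"x": 0.0089,"y": -0.0284,"z": 0,"ax": 0,"ay": 0,"az": 0},
    {"fingers": -1,"x": 0.0089,"y": -0.0284,"z": 0,"ax": 0,"ay": 0,"az": 0},
    {"fingers": -1,"x": 0.0089,"y": -0.0284,"z": 0,"ax": 0,"ay": 0,"az": 0},
    {"fingers": -1,"x": 0.0089,"y": -0.0284,"z": 0,"ax": 0,"ay": 0,"az": 0},
    {"fingers": -1,"x": 0.0089,"y": -0.0284,"z": 0,"ax": 0,"ay": 0,"az": 0}
  ]
}}

```text
clock: 11.9
tcp_pos: [0.4927, 0.015, 0.1301]
orientation: [-3.132, -0.232, -0.001]
contact_force: [0.1, 0.9, -1.4]
grip_width: 0.0339
gripper_force: 35.0
```

>>> {"fn": "arm_command", "kwargs": {
  "rows": [
    {"fingers": -1,"x": 0,"y": 0,"z": 0,"ax": 0,"ay": 0,"az": 0},
    {"fingers": -1,"x": 0,"y": 0,"z": 0,"ax": 0,"ay": 0,"az": 0},
    {"fingers": -1,"x": 0,"y": 0,"z": 0,"ax": 0,"ay": 0,"az": 0}
  ]
}}

```text
clock: 12.15
tcp_pos: [0.4926, 0.0131, 0.1298]
orientation: [3.133, 0.233, 0.0]
contact_force: [-0.7, -0.0, -0.5]
grip_width: 0.0338
gripper_force: 35.1
```

```bash
python3 tray.py w5; python3 look.py w5b;  python3 plan.py .493 .0135 .046 -81.5
```

```text
relay 2024 0.008 [593.8  32.4] [50.5 43.9] 9.3
transf 6568 0.008 [610.9 -69.3] [79.2 66.5] 9.5
cap 2707 0.008 [494.2  15.7] [54.3 48.9] -77.3
hs 3892 0.008 [509.8 -86.7] [83.9 43.5] 9.7
relay in tray 1256 0.052 [594.2  28.2] [27.8 21.3] -80.6
tcp [0.4925 0.0123 0.1297] ydir -81.6 az -0.13 shift after turn mm [ 0.7 -1.2 83.7] tilt 0.02 t 12.2 j7 -1.11 F [ 0.5 -0.5 -0.4]
```

View pics/w5.png

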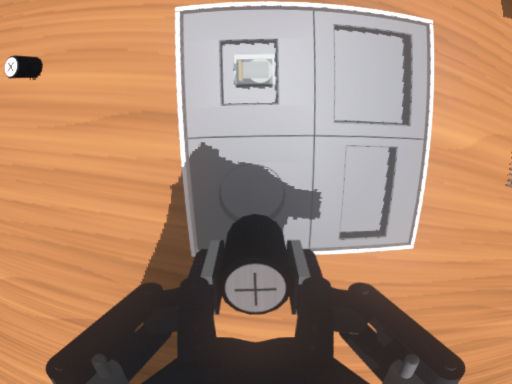

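The relay sits upright in its pocket at (256,70). The capacitor is held upright at (255,280), over the round pocket at (252,195).

>>> {"fn": "arm_command", "kwargs": {
  "rows": [
    {"fingers": -1,"x": 0.001,"y": -0.0015,"z": 0.02,"ax": 0,"ay": 0,"az": 0},
    {"fingers": -1,"x": 0,"y": 0,"z": 0.02,"ax": 0,"ay": 0,"az": 0},
    {"fingers": -1,"x": 0,"y": 0,"z": 0.02,"ax": 0,"ay": 0,"az": 0},
    {"fingers": -1,"x": 0,"y": 0,"z": 0.012,"ax": 0,"ay": 0,"az": 0},
    {"fingers": -1,"x": 0,"y": 0,"z": 0.007,"ax": 0,"ay": 0,"az": 0},
    {"fingers": -1,"x": 0,"y": 0,"z": 0.003,"ax": 0,"ay": 0,"az": 0},
    {"fingers": -1,"x": 0,"y": 0,"z": 0.001,"ax": 0,"ay": 0,"az": 0},
    {"fingers": -1,"x": 0,"y": 0,"z": 0.001,"ax": 0,"ay": 0,"az": 0},
    {"fingers": -1,"x": 0,"y": 0,"z": 0,"ax": 0,"ay": 0,"az": 0},
    {"fingers": -1,"x": 0,"y": 0,"z": 0,"ax": 0,"ay": 0,"az": 0}
  ]
}}

```text
clock: 13.08
tcp_pos: [0.494, 0.0153, 0.0459]
orientation: [-3.133, -0.233, -0.002]
contact_force: [0.1, 0.5, -1.8]
grip_width: 0.0338
gripper_force: 35.1
```

>>> {"fn": "arm_command", "kwargs": {
  "rows": [
    {"fingers": -1,"x": 0,"y": 0,"z": 0,"ax": 0,"ay": 0,"az": 0},
    {"fingers": -1,"x": 0,"y": 0,"z": 0,"ax": 0,"ay": 0,"az": 0}
  ]
}}

```text
clock: 13.25
tcp_pos: [0.4937, 0.0154, 0.0457]
orientation: [-3.133, -0.233, -0.001]
contact_force: [-0.3, 0.8, -1.2]
grip_width: 0.0339
gripper_force: 35.1
```

>>> {"fn": "arm_command", "kwargs": {
  "rows": [
    {"fingers": -1,"x": 0,"y": 0,"z": 0.001,"ax": 0,"ay": 0,"az": 0},
    {"fingers": -1,"x": 0,"y": 0,"z": 0,"ax": 0,"ay": 0,"az": 0},
    {"fingers": -1,"x": 0,"y": 0,"z": 0,"ax": 0,"ay": 0,"az": 0}
  ]
}}

```text
clock: 13.5
tcp_pos: [0.4939, 0.0154, 0.0452]
orientation: [-3.132, -0.232, -0.001]
contact_force: [-2.5, 0.6, 11.7]
grip_width: 0.0341
gripper_force: 36.2
```

>>> {"fn": "arm_command", "kwargs": {
  "rows": [
    {"fingers": 0.0,"x": 0,"y": 0,"z": 0,"ax": 0,"ay": 0,"az": 0},
    {"fingers": 0.0,"x": 0,"y": 0,"z": 0,"ax": 0,"ay": 0,"az": 0},
    {"fingers": 0.0,"x": 0,"y": 0,"z": 0,"ax": 0,"ay": 0,"az": 0},
    {"fingers": 0.6,"x": 0,"y": 0,"z": -0.005,"ax": 0,"ay": 0,"az": 0},
    {"fingers": 0.6,"x": 0,"y": 0,"z": -0.005,"ax": 0,"ay": 0,"az": 0},
    {"fingers": 1,"x": 0,"y": 0,"z": -0.02,"ax": 0,"ay": 0,"az": 0},
    {"fingers": 1,"x": 0,"y": 0,"z": -0.035,"ax": 0,"ay": 0,"az": 0},
    {"fingers": 1,"x": 0,"y": 0,"z": -0.035,"ax": 0,"ay": 0,"az": 0},
    {"fingers": 1,"x": 0,"y": 0,"z": 0,"ax": 0,"ay": 0,"az": 0}
  ]
}}

```text
clock: 14.25
tcp_pos: [0.4968, 0.0147, 0.1495]
orientation: [-3.132, -0.231, -0.013]
contact_force: [1.3, -0.0, 0.3]
grip_width: 0.0852
gripper_force: 0.0
```

```bash
python3 plan.py .5765 -.2895 .135 -82
```

```text
tcp [0.4968 0.0147 0.1495] ydir -81.6 az 0.42 shift after turn mm [ 36.5 312.3  14.6] tilt 0.47 t 14.2 j7 -1.13 F [ 1.3 -0.   0.3]
```

>>> {"fn": "arm_command", "kwargs": {
  "rows": [
    {"fingers": 1,"x": 0.0038,"y": 0.0312,"z": 0.001,"ax": 0,"ay": 0,"az": 0.4},
    {"fingers": 1,"x": 0.0038,"y": 0.0312,"z": 0.001,"ax": 0,"ay": 0,"az": 0},
    {"fingers": 1,"x": 0.0038,"y": 0.0312,"z": 0.001,"ax": 0,"ay": 0,"az": 0},
    {"fingers": 1,"x": 0.0038,"y": 0.0312,"z": 0.001,"ax": 0,"ay": 0,"az": 0},
    {"fingers": 1,"x": 0.0038,"y": 0.0312,"z": 0.001,"ax": 0,"ay": 0,"az": 0},
    {"fingers": 1,"x": 0.0038,"y": 0.0312,"z": 0.001,"ax": 0,"ay": 0,"az": 0},
    {"fingers": 1,"x": 0.0038,"y": 0.0312,"z": 0.001,"ax": 0,"ay": 0,"az": 0},
    {"fingers": 1,"x": 0.0038,"y": 0.0312,"z": 0.001,"ax": 0,"ay": 0,"az": 0},
    {"fingers": 1,"x": 0.0038,"y": 0.0312,"z": 0.001,"ax": 0,"ay": 0,"az": 0},
    {"fingers": 1,"x": 0.0038,"y": 0.0312,"z": 0.001,"ax": 0,"ay": 0,"az": 0}
  ]
}}

```text
clock: 15.08
tcp_pos: [0.5754, -0.2897, 0.1343]
orientation: [-3.134, -0.222, 0.0]
contact_force: [0.2, 0.2, 0.1]
grip_width: 0.0854
gripper_force: 0.0
```

>>> {"fn": "arm_command", "kwargs": {
  "rows": [
    {"fingers": 1,"x": 0,"y": 0,"z": 0,"ax": 0,"ay": 0,"az": 0},
    {"fingers": 1,"x": 0,"y": 0,"z": 0,"ax": 0,"ay": 0,"az": 0},
    {"fingers": 1,"x": 0,"y": 0,"z": 0,"ax": 0,"ay": 0,"az": 0}
  ]
}}

```text
clock: 15.33
tcp_pos: [0.575, -0.2878, 0.1341]
orientation: [-3.133, -0.221, 0.001]
contact_force: [0.3, 0.0, -0.7]
grip_width: 0.085
gripper_force: 0.0
```

```bash
python3 look.py w6; python3 plan.py .5765 -.2895 .036 -82.2
```

```text
hs 1798 0.042 [ 577.1 -289.8] [64.2 24.3] 7.5
tr 1146 0.0547 [ 513.2 -377.8] [59.  46.5] 2.3
tcp [ 0.5752 -0.2869  0.134 ] ydir -81.9 az 0.35 shift after turn mm [ 1.   2.8 98. ] tilt 0.07 t 15.4 j7 -0.61 F [-0.2 -0.5 -0.5]
```

>>> {"fn": "arm_command", "kwargs": {
  "rows": [
    {"fingers": 1,"x": 0.0015,"y": 0.0025,"z": 0.03,"ax": 0,"ay": 0,"az": 0.4},
    {"fingers": 1,"x": 0,"y": 0,"z": 0.03,"ax": 0,"ay": 0,"az": 0},
    {"fingers": 1,"x": 0,"y": 0,"z": 0.018,"ax": 0,"ay": 0,"az": 0},
    {"fingers": 1,"x": 0,"y": 0,"z": 0.012,"ax": 0,"ay": 0,"az": 0},
    {"fingers": 1,"x": 0,"y": 0,"z": 0.008,"ax": 0,"ay": 0,"az": 0},
    {"fingers": 1,"x": 0,"y": 0,"z": 0,"ax": 0,"ay": 0,"az": 0}
  ]
}}

```text
clock: 15.88
tcp_pos: [0.5767, -0.2892, 0.0352]
orientation: [-3.133, -0.213, 0.003]
contact_force: [0.6, 0.1, 0.3]
grip_width: 0.085
gripper_force: 0.0
```

>>> {"fn": "arm_command", "kwargs": {
  "rows": [
    {"fingers": -1,"x": 0,"y": 0,"z": 0,"ax": 0,"ay": 0,"az": 0},
    {"fingers": -1,"x": 0,"y": 0,"z": 0,"ax": 0,"ay": 0,"az": 0},
    {"fingers": -1,"x": 0,"y": 0,"z": 0,"ax": 0,"ay": 0,"az": 0},
    {"fingers": -1,"x": 0,"y": 0,"z": 0,"ax": 0,"ay": 0,"az": 0},
    {"fingers": -1,"x": 0,"y": 0,"z": 0,"ax": 0,"ay": 0,"az": 0},
    {"fingers": -1,"x": 0,"y": 0,"z": 0,"ax": 0,"ay": 0,"az": 0},
    {"fingers": -1,"x": 0,"y": 0,"z": 0,"ax": 0,"ay": 0,"az": 0},
    {"fingers": -1,"x": 0,"y": 0,"z": 0,"ax": 0,"ay": 0,"az": 0},
    {"fingers": -1,"x": 0,"y": 0,"z": 0,"ax": 0,"ay": 0,"az": 0},
    {"fingers": -1,"x": 0,"y": 0,"z": 0,"ax": 0,"ay": 0,"az": 0}
  ],
  "grip_force": 40
}}

```text
clock: 16.72
tcp_pos: [0.5776, -0.2908, 0.0371]
orientation: [3.134, 0.211, 0.002]
contact_force: [-1.0, -0.1, 5.5]
grip_width: 0.0241
gripper_force: 41.1
```

>>> {"fn": "arm_command", "kwargs": {
  "rows": [
    {"fingers": -1,"x": 0,"y": 0,"z": 0,"ax": 0,"ay": 0,"az": 0},
    {"fingers": -1,"x": 0,"y": 0,"z": 0,"ax": 0,"ay": 0,"az": 0}
  ]
}}

```text
clock: 16.88
tcp_pos: [0.5776, -0.2908, 0.0371]
orientation: [3.134, 0.211, 0.002]
contact_force: [-1.1, 0.3, 6.3]
grip_width: 0.024
gripper_force: 41.1
```

```bash
python3 plan.py .5095 -.0865 .13 -80.5
```

```text
tcp [ 0.5776 -0.2908  0.0371] ydir -82.3 az -1.81 shift after turn mm [ -33.4 -212.7  -93. ] tilt 0.07 t 16.9 j7 -0.54 F [-1.1  0.3  6.3]
```

>>> {"fn": "arm_command", "kwargs": {
  "rows": [
    {"fingers": -1,"x": 0,"y": 0,"z": -0.01,"ax": 0,"ay": 0,"az": 0},
    {"fingers": -1,"x": 0,"y": 0,"z": -0.02,"ax": 0,"ay": 0,"az": 0},
    {"fingers": -1,"x": 0,"y": 0,"z": -0.03,"ax": 0,"ay": 0,"az": 0},
    {"fingers": -1,"x": 0,"y": 0,"z": -0.033,"ax": 0,"ay": 0,"az": -1.8}
  ]
}}

```text
clock: 17.22
tcp_pos: [0.5759, -0.2899, 0.1293]
orientation: [-3.13, -0.259, 0.005]
contact_force: [0.9, -0.2, -1.1]
grip_width: 0.0247
gripper_force: 40.3
```

>>> {"fn": "arm_command", "kwargs": {
  "rows": [
    {"fingers": -1,"x": -0.0033,"y": -0.0213,"z": 0,"ax": 0,"ay": 0,"az": 0},
    {"fingers": -1,"x": -0.0033,"y": -0.0213,"z": 0,"ax": 0,"ay": 0,"az": 0},
    {"fingers": -1,"x": -0.0033,"y": -0.0213,"z": 0,"ax": 0,"ay": 0,"az": 0},
    {"fingers": -1,"x": -0.0033,"y": -0.0213,"z": 0,"ax": 0,"ay": 0,"az": 0},
    {"fingers": -1,"x": -0.0033,"y": -0.0213,"z": 0,"ax": 0,"ay": 0,"az": 0},
    {"fingers": -1,"x": -0.0033,"y": -0.0213,"z": 0,"ax": 0,"ay": 0,"az": 0},
    {"fingers": -1,"x": -0.0033,"y": -0.0213,"z": 0,"ax": 0,"ay": 0,"az": 0},
    {"fingers": -1,"x": -0.0033,"y": -0.0213,"z": 0,"ax": 0,"ay": 0,"az": 0},
    {"fingers": -1,"x": -0.0033,"y": -0.0213,"z": 0,"ax": 0,"ay": 0,"az": 0},
    {"fingers": -1,"x": -0.0033,"y": -0.0213,"z": 0,"ax": 0,"ay": 0,"az": 0}
  ]
}}

```text
clock: 18.05
tcp_pos: [0.5088, -0.085, 0.1296]
orientation: [-3.131, -0.259, 0.0]
contact_force: [-0.1, 0.4, -0.3]
grip_width: 0.0243
gripper_force: 40.4
```

>>> {"fn": "arm_command", "kwargs": {
  "rows": [
    {"fingers": -1,"x": 0,"y": 0,"z": 0,"ax": 0,"ay": 0,"az": 0},
    {"fingers": -1,"x": 0,"y": 0,"z": 0,"ax": 0,"ay": 0,"az": 0},
    {"fingers": -1,"x": 0,"y": 0,"z": 0,"ax": 0,"ay": 0,"az": 0}
  ]
}}

```text
clock: 18.3
tcp_pos: [0.5096, -0.0864, 0.1297]
orientation: [3.13, 0.26, 0.001]
contact_force: [0.7, -0.1, -1.2]
grip_width: 0.0239
gripper_force: 40.4
```

```bash
python3 tray.py w7; python3 look.py w7b;  python3 plan.py .5095 -.0865 .045 -80.5
```

```text
relay 1283 0.0079 [593.6  34.2] [50.7 41.2] 9.2
transf 8206 0.008 [609.3 -67.5] [81.5 69. ] 9.5
cap 844 0.0081 [504.3  25.8] [83.3 40.5] 49.6
hs 2538 0.0079 [509.8 -84.2] [83.3 45.9] 9.5
tr 731 0.0541 [ 508.6 -363.4] [59.9 25.9] 20.4
relay in tray 1031 0.0522 [594.2  28. ] [28.8 21.5] -80.5
cap in tray 1421 0.0605 [494.4  13.9] [34.7 34.3] -14.7
tcp [ 0.5097 -0.087   0.1296] ydir -80.6 az -0.09 shift after turn mm [-0.2 -0.6 84.6] tilt 0.05 t 18.4 j7 -0.88 F [ 0.   0.3 -0.8]
```

View pics/w7.png

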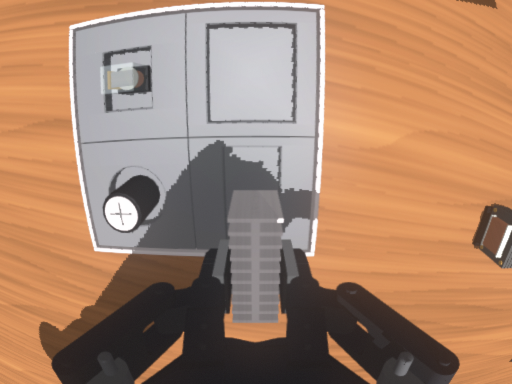

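The capacitor stands in the round pocket at (125,205) and the relay in its pocket at (125,77). The heat sink is held upright over the long pocket, both aligned with the image's vertical.

>>> {"fn": "arm_command", "kwargs": {
  "rows": [
    {"fingers": -1,"x": 0,"y": -0.001,"z": 0.02,"ax": 0,"ay": 0,"az": 0},
    {"fingers": -1,"x": 0,"y": 0,"z": 0.02,"ax": 0,"ay": 0,"az": 0},
    {"fingers": -1,"x": 0,"y": 0,"z": 0.02,"ax": 0,"ay": 0,"az": 0},
    {"fingers": -1,"x": 0,"y": 0,"z": 0.012,"ax": 0,"ay": 0,"az": 0},
    {"fingers": -1,"x": 0,"y": 0,"z": 0.007,"ax": 0,"ay": 0,"az": 0},
    {"fingers": -1,"x": 0,"y": 0,"z": 0.003,"ax": 0,"ay": 0,"az": 0},
    {"fingers": -1,"x": 0,"y": 0,"z": 0.001,"ax": 0,"ay": 0,"az": 0},
    {"fingers": -1,"x": 0,"y": 0,"z": 0.001,"ax": 0,"ay": 0,"az": 0},
    {"fingers": -1,"x": 0,"y": 0,"z": 0,"ax": 0,"ay": 0,"az": 0},
    {"fingers": -1,"x": 0,"y": 0,"z": 0,"ax": 0,"ay": 0,"az": 0}
  ]
}}

```text
clock: 19.23
tcp_pos: [0.5098, -0.0849, 0.0459]
orientation: [3.131, 0.26, 0.002]
contact_force: [0.2, -0.5, -1.3]
grip_width: 0.0238
gripper_force: 40.4
```

>>> {"fn": "arm_command", "kwargs": {
  "rows": [
    {"fingers": -1,"x": 0,"y": 0,"z": 0,"ax": 0,"ay": 0,"az": 0}
  ]
}}

```text
clock: 19.32
tcp_pos: [0.5097, -0.0848, 0.0458]
orientation: [-3.131, -0.26, -0.002]
contact_force: [-0.1, -0.2, -0.9]
grip_width: 0.0243
gripper_force: 40.4
```

>>> {"fn": "arm_command", "kwargs": {
  "rows": [
    {"fingers": -1,"x": 0,"y": 0,"z": 0.001,"ax": 0,"ay": 0,"az": 0},
    {"fingers": -1,"x": 0,"y": 0,"z": 0,"ax": 0,"ay": 0,"az": 0},
    {"fingers": -1,"x": 0,"y": 0,"z": 0,"ax": 0,"ay": 0,"az": 0}
  ]
}}

```text
clock: 19.57
tcp_pos: [0.5097, -0.0848, 0.045]
orientation: [-3.13, -0.26, -0.002]
contact_force: [-1.9, 0.6, 6.7]
grip_width: 0.0242
gripper_force: 41.3
```

>>> {"fn": "arm_command", "kwargs": {
  "rows": [
    {"fingers": -0.2,"x": 0,"y": 0,"z": 0,"ax": 0,"ay": 0,"az": 0},
    {"fingers": -0.2,"x": 0,"y": 0,"z": 0,"ax": 0,"ay": 0,"az": 0},
    {"fingers": -0.2,"x": 0,"y": 0,"z": 0,"ax": 0,"ay": 0,"az": 0},
    {"fingers": 0.6,"x": 0,"y": 0,"z": -0.005,"ax": 0,"ay": 0,"az": 0},
    {"fingers": 0.6,"x": 0,"y": 0,"z": -0.005,"ax": 0,"ay": 0,"az": 0},
    {"fingers": 1,"x": 0,"y": 0,"z": -0.02,"ax": 0,"ay": 0,"az": 0},
    {"fingers": 1,"x": 0,"y": 0,"z": -0.035,"ax": 0,"ay": 0,"az": 0},
    {"fingers": 1,"x": 0,"y": 0,"z": -0.035,"ax": 0,"ay": 0,"az": 0},
    {"fingers": 1,"x": 0,"y": 0,"z": 0,"ax": 0,"ay": 0,"az": 6.0},
    {"fingers": 1,"x": 0,"y": 0,"z": 0,"ax": 0,"ay": 0,"az": 0}
  ]
}}

```text
clock: 20.4
tcp_pos: [0.5106, -0.0849, 0.1464]
orientation: [-3.14, -0.09, -0.006]
contact_force: [-0.2, 0.2, -0.4]
grip_width: 0.0855
gripper_force: 0.0
```

```bash
python3 plan.py .5125 -.3775 .135 -87
```

```text
tcp [ 0.5106 -0.0849  0.1464] ydir -86.7 az 0.3 shift after turn mm [-13.5 292.3  11.2] tilt 0.24 t 20.4 j7 -0.99 F [-0.2  0.2 -0.4]
```

>>> {"fn": "arm_command", "kwargs": {
  "rows": [
    {"fingers": 1,"x": -0.0013,"y": 0.0292,"z": 0.001,"ax": 0,"ay": 0,"az": 0.3},
    {"fingers": 1,"x": -0.0013,"y": 0.0292,"z": 0.001,"ax": 0,"ay": 0,"az": 0},
    {"fingers": 1,"x": -0.0013,"y": 0.0292,"z": 0.001,"ax": 0,"ay": 0,"az": 0},
    {"fingers": 1,"x": -0.0013,"y": 0.0292,"z": 0.001,"ax": 0,"ay": 0,"az": 0},
    {"fingers": 1,"x": -0.0013,"y": 0.0292,"z": 0.001,"ax": 0,"ay": 0,"az": 0},
    {"fingers": 1,"x": -0.0013,"y": 0.0292,"z": 0.001,"ax": 0,"ay": 0,"az": 0},
    {"fingers": 1,"x": -0.0013,"y": 0.0292,"z": 0.001,"ax": 0,"ay": 0,"az": 0},
    {"fingers": 1,"x": -0.0013,"y": 0.0292,"z": 0.001,"ax": 0,"ay": 0,"az": 0},
    {"fingers": 1,"x": -0.0013,"y": 0.0292,"z": 0.001,"ax": 0,"ay": 0,"az": 0},
    {"fingers": 1,"x": -0.0013,"y": 0.0292,"z": 0.001,"ax": 0,"ay": 0,"az": 0}
  ]
}}

```text
clock: 21.23
tcp_pos: [0.5118, -0.3781, 0.133]
orientation: [-3.139, -0.092, 0.003]
contact_force: [-0.0, 0.3, 0.1]
grip_width: 0.0855
gripper_force: 0.0
```

>>> {"fn": "arm_command", "kwargs": {
  "rows": [
    {"fingers": 1,"x": 0,"y": 0,"z": 0,"ax": 0,"ay": 0,"az": 0},
    {"fingers": 1,"x": 0,"y": 0,"z": 0,"ax": 0,"ay": 0,"az": 0},
    {"fingers": 1,"x": 0,"y": 0,"z": 0,"ax": 0,"ay": 0,"az": 0}
  ]
}}

```text
clock: 21.48
tcp_pos: [0.5122, -0.3762, 0.1332]
orientation: [-3.139, -0.089, 0.003]
contact_force: [-0.5, 0.1, -0.0]
grip_width: 0.0854
gripper_force: 0.0
```

```bash
python3 look.py w8; python3 plan.py .5125 -.3775 .035 -87.2
```

```text
tr 3907 0.0552 [ 513.4 -378.1] [57.3 45.5] 2.8
tcp [ 0.5127 -0.3755  0.1334] ydir -86.7 az 0.52 shift after turn mm [-0.2  2.1 98.4] tilt 0.13 t 21.5 j7 -0.51 F [ 0.2 -0.3 -0.1]
```

View pics/w8.png

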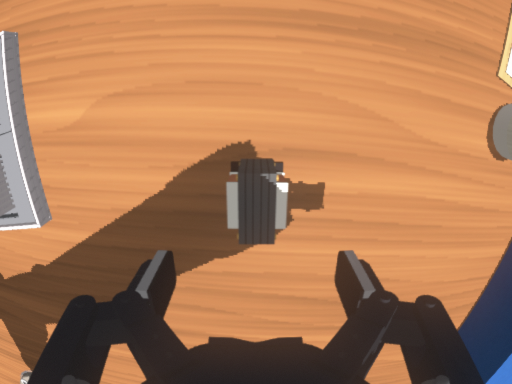

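The transformer is centred at (257,200), with the windings to the left and right along the closing line.

>>> {"fn": "arm_command", "kwargs": {
  "rows": [
    {"fingers": 1,"x": 0.001,"y": 0.002,"z": 0.03,"ax": 0,"ay": 0,"az": 0.4},
    {"fingers": 1,"x": 0,"y": 0,"z": 0.03,"ax": 0,"ay": 0,"az": 0},
    {"fingers": 1,"x": 0,"y": 0,"z": 0.018,"ax": 0,"ay": 0,"az": 0},
    {"fingers": 1,"x": 0,"y": 0,"z": 0.012,"ax": 0,"ay": 0,"az": 0},
    {"fingers": 1,"x": 0,"y": 0,"z": 0.009,"ax": 0,"ay": 0,"az": 0},
    {"fingers": 1,"x": 0,"y": 0,"z": 0,"ax": 0,"ay": 0,"az": 0}
  ]
}}

```text
clock: 22.03
tcp_pos: [0.5135, -0.3776, 0.0338]
orientation: [-3.139, -0.079, 0.003]
contact_force: [-1.3, 0.3, -0.3]
grip_width: 0.0855
gripper_force: 0.0
```

>>> {"fn": "arm_command", "kwargs": {
  "rows": [
    {"fingers": -1,"x": 0,"y": 0,"z": 0,"ax": 0,"ay": 0,"az": 0},
    {"fingers": -1,"x": 0,"y": 0,"z": 0,"ax": 0,"ay": 0,"az": 0},
    {"fingers": -1,"x": 0,"y": 0,"z": 0,"ax": 0,"ay": 0,"az": 0},
    {"fingers": -1,"x": 0,"y": 0,"z": 0,"ax": 0,"ay": 0,"az": 0},
    {"fingers": -1,"x": 0,"y": 0,"z": 0,"ax": 0,"ay": 0,"az": 0},
    {"fingers": -1,"x": 0,"y": 0,"z": 0,"ax": 0,"ay": 0,"az": 0},
    {"fingers": -1,"x": 0,"y": 0,"z": 0,"ax": 0,"ay": 0,"az": 0},
    {"fingers": -1,"x": 0,"y": 0,"z": 0,"ax": 0,"ay": 0,"az": 0},
    {"fingers": -1,"x": 0,"y": 0,"z": 0,"ax": 0,"ay": 0,"az": 0},
    {"fingers": -1,"x": 0,"y": 0,"z": 0,"ax": 0,"ay": 0,"az": 0}
  ],
  "grip_force": 80
}}

```text
clock: 22.87
tcp_pos: [0.5147, -0.3794, 0.0368]
orientation: [3.14, 0.077, 0.003]
contact_force: [-0.3, 2.2, 5.7]
grip_width: 0.0446
gripper_force: 84.1
```

```bash
python3 plan.py .609 -.069 .14 -80.5
```

```text
tcp [ 0.5147 -0.3794  0.0368] ydir -87.2 az -6.7 shift after turn mm [ 144.5 -290.5 -103.1] tilt 0.12 t 22.9 j7 -0.44 F [-0.3  2.2  5.7]
```

>>> {"fn": "arm_command", "kwargs": {
  "rows": [
    {"fingers": -1,"x": 0,"y": 0,"z": -0.005,"ax": 0,"ay": 0,"az": 0},
    {"fingers": -1,"x": 0,"y": 0,"z": -0.015,"ax": 0,"ay": 0,"az": 0},
    {"fingers": -1,"x": 0,"y": 0,"z": -0.025,"ax": 0,"ay": 0,"az": 0},
    {"fingers": -1,"x": 0,"y": 0,"z": -0.03,"ax": 0,"ay": 0,"az": 0},
    {"fingers": -1,"x": 0,"y": 0,"z": -0.02,"ax": 0,"ay": 0,"az": 0},
    {"fingers": -1,"x": 0,"y": 0,"z": -0.008,"ax": 0,"ay": 0,"az": -3.4},
    {"fingers": -1,"x": 0,"y": 0,"z": 0,"ax": 0,"ay": 0,"az": -3.3}
  ]
}}

```text
clock: 23.45
tcp_pos: [0.5145, -0.3803, 0.1418]
orientation: [3.128, 0.263, 0.005]
contact_force: [-0.2, -0.0, -5.0]
grip_width: 0.0447
gripper_force: 82.9
```

>>> {"fn": "arm_command", "kwargs": {
  "rows": [
    {"fingers": -1,"x": 0.0144,"y": -0.029,"z": 0,"ax": 0,"ay": 0,"az": 0},
    {"fingers": -1,"x": 0.0144,"y": -0.029,"z": 0,"ax": 0,"ay": 0,"az": 0},
    {"fingers": -1,"x": 0.0144,"y": -0.029,"z": 0,"ax": 0,"ay": 0,"az": 0},
    {"fingers": -1,"x": 0.0144,"y": -0.029,"z": 0,"ax": 0,"ay": 0,"az": 0},
    {"fingers": -1,"x": 0.0144,"y": -0.029,"z": 0,"ax": 0,"ay": 0,"az": 0},
    {"fingers": -1,"x": 0.0144,"y": -0.029,"z": 0,"ax": 0,"ay": 0,"az": 0},
    {"fingers": -1,"x": 0.0144,"y": -0.029,"z": 0,"ax": 0,"ay": 0,"az": 0},
    {"fingers": -1,"x": 0.0144,"y": -0.029,"z": 0,"ax": 0,"ay": 0,"az": 0},
    {"fingers": -1,"x": 0.0144,"y": -0.029,"z": 0,"ax": 0,"ay": 0,"az": 0},
    {"fingers": -1,"x": 0.0144,"y": -0.029,"z": 0,"ax": 0,"ay": 0,"az": 0}
  ]
}}

```text
clock: 24.28
tcp_pos: [0.6078, -0.0679, 0.1391]
orientation: [-3.131, -0.259, 0.0]
contact_force: [0.0, -0.2, -4.4]
grip_width: 0.0444
gripper_force: 83.2
```

>>> {"fn": "arm_command", "kwargs": {
  "rows": [
    {"fingers": -1,"x": 0,"y": 0,"z": 0,"ax": 0,"ay": 0,"az": 0},
    {"fingers": -1,"x": 0,"y": 0,"z": 0,"ax": 0,"ay": 0,"az": 0},
    {"fingers": -1,"x": 0,"y": 0,"z": 0,"ax": 0,"ay": 0,"az": 0}
  ]
}}

```text
clock: 24.53
tcp_pos: [0.6076, -0.0696, 0.1388]
orientation: [3.13, 0.26, -0.001]
contact_force: [-0.3, -1.0, -4.6]
grip_width: 0.0447
gripper_force: 83.4
```

```bash
python3 tray.py w9; python3 look.py w9b;  python3 plan.py .609 -.069 .045 -80.5
```

```text
relay 860 0.0081 [601.6  31.8] [93.5 84.7] -80.5
transf 4345 0.0079 [625.9 -71.3] [91.6 81.7] -73.7
cap 339 0.0083 [500.1  22.1] [48.4 24.4] -69.8
relay in tray 843 0.0519 [594.4  27.9] [28.2 21.6] -80.9
tcp [ 0.6074 -0.071   0.1388] ydir -80.6 az -0.14 shift after turn mm [ 1.9 -1.7 93.8] tilt 0.04 t 24.6 j7 -0.93 F [-0.1 -0.7 -5.1]
```

View pics/w9.png

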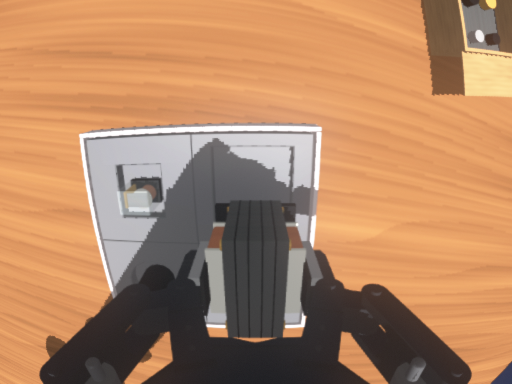

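The transformer is held upright and in line over the large pocket, which spans about (215–315, 145–325).

>>> {"fn": "arm_command", "kwargs": {
  "rows": [
    {"fingers": -1,"x": 0.002,"y": -0.002,"z": 0.02,"ax": 0,"ay": 0,"az": 0},
    {"fingers": -1,"x": 0,"y": 0,"z": 0.025,"ax": 0,"ay": 0,"az": 0},
    {"fingers": -1,"x": 0,"y": 0,"z": 0.02,"ax": 0,"ay": 0,"az": 0},
    {"fingers": -1,"x": 0,"y": 0,"z": 0.014,"ax": 0,"ay": 0,"az": 0},
    {"fingers": -1,"x": 0,"y": 0,"z": 0.007,"ax": 0,"ay": 0,"az": 0},
    {"fingers": -1,"x": 0,"y": 0,"z": 0.003,"ax": 0,"ay": 0,"az": 0},
    {"fingers": -1,"x": 0,"y": 0,"z": 0.002,"ax": 0,"ay": 0,"az": 0},
    {"fingers": -1,"x": 0,"y": 0,"z": 0.001,"ax": 0,"ay": 0,"az": 0},
    {"fingers": -1,"x": 0,"y": 0,"z": 0,"ax": 0,"ay": 0,"az": 0},
    {"fingers": -1,"x": 0,"y": 0,"z": 0,"ax": 0,"ay": 0,"az": 0}
  ]
}}

```text
clock: 25.47
tcp_pos: [0.6102, -0.0671, 0.0471]
orientation: [3.131, 0.26, 0.002]
contact_force: [-0.3, -0.2, -4.2]
grip_width: 0.0444
gripper_force: 83.2
```

>>> {"fn": "arm_command", "kwargs": {
  "rows": [
    {"fingers": -1,"x": 0,"y": 0,"z": 0,"ax": 0,"ay": 0,"az": 0}
  ]
}}

```text
clock: 25.55
tcp_pos: [0.6101, -0.067, 0.047]
orientation: [-3.131, -0.26, -0.002]
contact_force: [-0.5, 0.1, -5.3]
grip_width: 0.0446
gripper_force: 83.2
```

>>> {"fn": "arm_command", "kwargs": {
  "rows": [
    {"fingers": -1,"x": 0,"y": 0,"z": 0.001,"ax": 0,"ay": 0,"az": 0},
    {"fingers": -1,"x": 0,"y": 0,"z": 0.001,"ax": 0,"ay": 0,"az": 0},
    {"fingers": -1,"x": 0,"y": 0,"z": 0,"ax": 0,"ay": 0,"az": 0},
    {"fingers": -1,"x": 0,"y": 0,"z": 0,"ax": 0,"ay": 0,"az": 0}
  ]
}}

```text
clock: 25.88
tcp_pos: [0.6099, -0.067, 0.0448]
orientation: [-3.131, -0.26, -0.001]
contact_force: [-1.7, 1.2, 2.8]
grip_width: 0.0444
gripper_force: 84.0
```

Contact: the force went from -5 N to +3 N. I'll release, go up and check.

>>> {"fn": "arm_command", "kwargs": {
  "rows": [
    {"fingers": 0.3,"x": 0,"y": 0,"z": 0,"ax": 0,"ay": 0,"az": 0},
    {"fingers": 0.3,"x": 0,"y": 0,"z": 0,"ax": 0,"ay": 0,"az": 0},
    {"fingers": 0.3,"x": 0,"y": 0,"z": 0,"ax": 0,"ay": 0,"az": 0},
    {"fingers": 0.8,"x": 0,"y": 0,"z": -0.002,"ax": 0,"ay": 0,"az": 0},
    {"fingers": 0.8,"x": 0,"y": 0,"z": -0.005,"ax": 0,"ay": 0,"az": 0},
    {"fingers": 1,"x": 0,"y": 0,"z": -0.02,"ax": 0,"ay": 0,"az": 0},
    {"fingers": 1,"x": 0,"y": 0,"z": -0.035,"ax": 0,"ay": 0,"az": 0},
    {"fingers": 1,"x": 0,"y": 0,"z": -0.035,"ax": 0,"ay": 0,"az": 0},
    {"fingers": 1,"x": 0,"y": 0,"z": -0.035,"ax": 0,"ay": 0,"az": 0}
  ]
}}

```text
clock: 26.63
tcp_pos: [0.6093, -0.0673, 0.178]
orientation: [3.131, 0.259, -0.001]
contact_force: [0.6, 0.3, -0.3]
grip_width: 0.0851
gripper_force: 0.0
```

>>> {"fn": "arm_command", "kwargs": {
  "rows": [
    {"fingers": 1,"x": -0.015,"y": 0.03,"z": -0.01,"ax": 0,"ay": 0,"az": 0},
    {"fingers": 1,"x": -0.015,"y": 0.03,"z": -0.01,"ax": 0,"ay": 0,"az": 0},
    {"fingers": 1,"x": -0.015,"y": 0.03,"z": -0.01,"ax": 0,"ay": 0,"az": 0},
    {"fingers": 1,"x": -0.015,"y": 0.03,"z": -0.01,"ax": 0,"ay": 0,"az": 0},
    {"fingers": 1,"x": -0.015,"y": 0.03,"z": -0.01,"ax": 0,"ay": 0,"az": 0},
    {"fingers": 1,"x": -0.015,"y": 0.03,"z": 0,"ax": 0,"ay": 0,"az": 0},
    {"fingers": 1,"x": -0.015,"y": 0.03,"z": 0,"ax": 0,"ay": 0,"az": 0},
    {"fingers": 1,"x": 0,"y": 0,"z": 0,"ax": 0,"ay": 0,"az": 0},
    {"fingers": 1,"x": 0,"y": 0,"z": 0,"ax": 0,"ay": 0,"az": 0}
  ]
}}

```text
clock: 27.38
tcp_pos: [0.5392, -0.2944, 0.2271]
orientation: [3.13, 0.251, 0.001]
contact_force: [0.6, 1.3, 0.3]
grip_width: 0.0853
gripper_force: 0.0
```

```bash
python3 look.py w10
python3 - <<'E'
import cv2
from bench import r
from h import *
f=r.grab_frame("top");p=cloud(f);i=cv2.cvtColor(f["frame"],cv2.COLOR_RGB2BGR)
cv2.imwrite("pics/end.png",cv2.resize(i[130:250,80:340],(0,0),fx=3,fy=3,interpolation=cv2.INTER_CUBIC))
q=p.reshape(-1,3)
for n,x,y,z in [("smallcap",.5918,.2498,.03),("shorths",.493,.3957,.03),("relay",.595,.027,.045),("cap",.497,.014,.05),("hs",.513,-.086,.043),("tr",.613,-.069,.05)]:
    s=q[(np.hypot(q[:,0]-x,q[:,1]-y)<.045)&(q[:,2]>z)];print(n,len(s),np.percentile(s[:,2],99.5).round(4),*rect(s))
print(r.get_obs()["clock"])
E
```

```text
relay in tray 266 0.0517 [593.9  27.2] [29.8 21.4] -79.5
cap in tray 415 0.06 [494.7  13.9] [34.3 34. ] 70.6
hs in tray 561 0.0495 [510.4 -86. ] [62.6 26.6] 9.5
tr in tray 1470 0.0631 [608.7 -68.4] [57.1 48.1] 9.6
smallcap 64 0.0459 [591.9 249.9] [21.  19.4] -89.7
shorths 126 0.0453 [492.8 395.8] [34.6 25.8] 9.3
relay 93 0.0553 [595.8  27.1] [27.8 22.4] -80.9
cap 159 0.0651 [494.4  13.8] [34.1 32.1] -3.8
hs 142 0.0537 [511.  -86.9] [63.8 25. ] 9.7
tr 361 0.0668 [609.9 -68.9] [57.8 45.6] 9.6
27.4833
```

View pics/end.png

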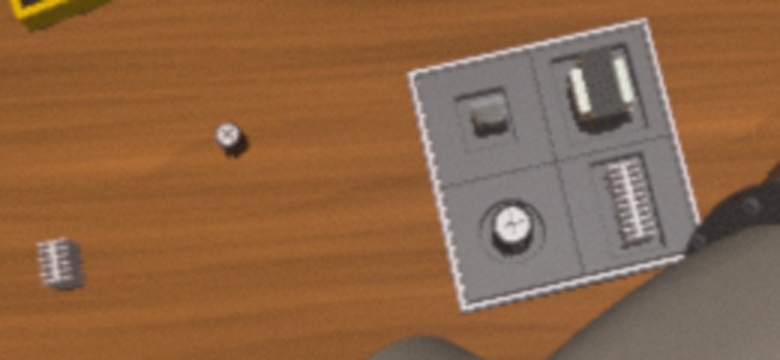

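All four parts stand upright in their own pockets: relay (490,115), transformer (600,85), capacitor (512,225) and heat sink (632,200). Their tops are at about the expected heights of 50, 61, 58 and 48 mm. The small capacitor (228,137) and short heat sink (60,262) have not moved, and the arm is clear.

```bash
python3 -c "
from bench import r
print(r.hand_in())"
```

```text
the job is handed in; nothing more can be done
None
```

I stowed the transformer, heat sink, capacitor and relay upright and fully down in their own pockets, left the short heat sink and small capacitor where they stood, and handed the job in at about 27 s; the hand-in returned no verdict.

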